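# Right the cup and index the dosing funnel over it

### The arm

A 6-joint arm with a two-finger parallel gripper is mounted at the origin on the work surface. World frame = base frame: x ahead of the robot, y to its left, z up, the work surface at z = 0. Lengths are in m, angles in degrees, forces in N, time in s.
With the tool pointing down it reaches from about 0.25 to 0.725 m from the base axis. Payload 9.7 kg.
Tool frame: the origin (TCP) lies between the finger pads; the fingertips stand 19 mm ahead of it and the grasp point (between the pads) is the TCP; z points along the fingers, y is the line along which they close (so a half turn about z gives the same grasp; the last joint's range is limited). The gripper opens to 85 mm and grips with 20 to 120 N. Pads are 22 mm wide; open, the fingers measure 114 mm over their backs; the gripper's body (76 mm by 85 mm) begins 54 mm behind the grasp point. The pads swing forward as they close: fully open they stand 13 mm farther back than shut.
Start: joints at [70.417, 4.979, 10.078, 95.1, 0, 90], TCP at [0.184, 0.518, 0.25] pointing down, gripper open.
Joint ranges: [-179.16, 179.16], [-48.56, 103.87], [-65.8, 70.77], [-126.05, 130.52], [-82.76, 87.17], [-180, 180]. Speed limits (degrees/s): [127.2, 127.2, 147.25, 180, 180, 180].

### API

Orientations are given as [roll, pitch, yaw] about the fixed x, y, z axes, in that order (R = Rz(yaw) Ry(pitch) Rx(roll)).
In Python, from workcell import bot gives the robot as it stands. The module is installed in compiled form; this text tells all that it offers.
- The arm moves only by the shell command python3 -m crank 'ROWS' [OPENING] [FORCE]. ROWS is JSON, a list that holds one entry, the list of rows, each a list of 6 numbers: the shift along the world's x, y, z as a fraction of full scale, then the turn, a rotation vector about the world's x, y, z as a fraction of full scale. In form: [[[x, y, z, wx, wy, wz], ...]]. A call has 1 to 20 rows; each row shifts and turns the commanded pose from where the row before left it; what a row does not reach is not made up. Full scale, the value 1, is 20 mm for a shift and 0.12 rad for a turn. A row lasts 1/12 s, in which the tool goes at most 41.7 mm and 7.16 degrees, less where a joint would pass 70% of its speed; a pose out of reach is approached as far as the arm can. A call with a number of a shift or a turn outside -1 to 1 is refused whole. A call with a gripper value outside its range is refused whole. OPENING is the opening, from 0 (shut) to 1 (fully open), set as the call begins (- or left out, the last holds). The fingers move at their own pace and stop on an object; FORCE is the grip in N (left out, the last holds). Time passes only in rows, so rows that do not move let the fingers close. It gives the time, the measured TCP pose, the force, the opening and the grip force at its end, in the units of the state.
- bot.get_obs(): the state, without advancing time (a new reading comes with each control period).
- bot.camera(name): name is "side" or "top" or "wrist"; returns the picture (384x512x3 uint8, red, green, blue); there is no depth.
- bot.camera_model(name): a dict with "vertical_fov" (degrees; the focal length in pixels is half the picture's height over the tangent of half this angle, whatever the lens; pixels are square), "cx", "cy" (the principal point, pixels), "k1" (the pictures are not rectified: a ray, as slopes to the right and down, at radius r is drawn at 1 + k1 r^2 times it, then the intrinsics apply), "R" (3x3) and "t" (3): a world point X has camera coordinates R X + t. Camera axes: x right, y down, z forward; pixel columns grow to the right and rows downward; lengths in m; the calibration is good to about 2 mm. A picture is of the moment at which its call begins: read the wrist's pose just before it. camera_model takes no time and is no camera call; for the wrist camera it gives the pose at the moment of the call.
- bot.job_done(): hands the job in; it is judged then, once.
The state is a dict: "time": time; "q": joint angles; "qd": joint speeds; "joint_efforts": joint torques, N m; "ee_pos": TCP position; "tcp_rot": TCP orientation; "wrist_force": force on the tool from outside, world axes, zero at the start; "torque": the same for the moment, N m; "opening": finger opening in m; "grasp_force": force on a finger pad.
Only numpy, scipy, OpenCV 4.12 (cv2) and the standard library are available. Lean on these libraries where they do the work, as an engineer would, in place of code of your own. Each camera call takes 0.05 s, during which the arm holds its last target. There are 200 camera calls.

### The job

A sample cup has toppled on the packing bench: stand it upright in the middle of the yellow pad of the filling station, setting it down gently rather than dropping it, and let go. Then lift the red sprung plunger knob, swing the funnel head round until the funnel is over that cup, and let the plunger drop fully home in the notch there. Leave the two blue-capped jars and the blue scoop where they are and the cup standing under the funnel.

Things in the scene. Friction and masses are not known exactly. Their poses are not given: they have to be found in the camera images.
- cup: White open plastic cup, a straight cylinder 60 mm across and 100 mm tall, wall 3 mm, about 0.12 kg. Origin: centre of its underside; z runs up its axis to the open mouth. It starts lying on its side on the bench, to the right of the station, its mouth pointing somewhere between the robot's right and the robot.
- pad_yellow: Yellow disc fixed on the station's plate, 90 mm across, 3 mm thick. Origin: centre of its underside (12 mm above the bench), so its top is 3 mm higher. It lies on one side of the station's column, 180 mm from the column's axis; which side varies.
- pad_grey: Grey disc of the same size on the other side of the column, 180 mm from its axis; a capped jar stands on it. Origin as for the yellow pad.
- station: Aluminium plate 170 x 480 x 12 mm (x, y, z) fixed on the bench, with a column in its middle. Origin: on the column's axis, at bench height. Pads lie along its +y and -y; the parked funnel points along its +x. The steel dial on the column (radius 92 mm, top 70 mm up) has 5 notches 45 degrees apart; the middle one (-x side) is the parked one, the outer two put the funnel over a pad.
- column (a point): Point on the axis about which the blue head turns, 94 mm above the bench, on top of the head's disc (112 mm across).
- knob_grip (a point): Middle of the grip of the red plunger knob, a vertical cylinder 32 mm across and 42 mm tall; this point is 17 mm under its top. It moves with head and plunger: 78 mm from the column's axis, 147 mm above the bench with the plunger home. Under the knob is a bare stem 12 mm across, then the head's bushing, whose top is 37 mm below this point.
- spout (a point): Lower end of the white funnel's spout, on the head's other end from the knob, 180 mm from the column's axis and 126 mm above the bench. The funnel is 96 mm across at its rim, 218 mm above the bench; its support post (22 mm across, top 200 mm above the bench) stands on the head 35 mm from the axis on the funnel's side.
- head (a joint): Turn of the head in rad about the vertical, anticlockwise seen from above positive. 0: parked, funnel away from the robot; +1.571: funnel over the pad on the station's +y side; -1.571: over the pad on its -y side. Stops at +-1.8.
- plunger (a joint): Lift of the plunger in m. 0: fully home, its pin 12 mm deep in a notch, so the head is locked; above 0.013 the pin is clear of the dial and the head turns; full lift 0.025. A spring pushes it down with 6 N at 0 and 12 N at full lift.
- jar: Bystander: clear jar with blue cap, 62 mm across, 85 mm tall, standing on the grey pad. Origin: centre of its underside.
- jar2: Bystander: a like jar, standing in a steel tray (160 x 180 x 35 mm) at the back right of the bench. Origin: centre of its underside.
- scoop: Bystander: blue plastic scoop, 160 mm long, 35 mm high, lying on the bench to the left of the station, handle along its +y. Origin: centre of the underside of its bowl (50 x 70 mm).
Not all that is in view belongs to the job. Leave any purple look-alike of the cup alone.

How it is judged (in metres and radians):
On the way, in this order (a step that is already met when the one before it is completed fails the run):
1. the cup stands upright on the yellow pad, let go (horizontal distance between cup and pad_yellow below 0.02 m and angle between cup's own z axis and vertical below 0.12 rad and z of cup in the frame of pad_yellow between -0.002 and 0.012 m and contact force between the fingers and cup below 0.01 N), for 0.2 s.
2. the plunger is lifted clear of the dial's parked notch (value of joint plunger above 0.012 m and value of joint head between -0.3 and 0.3 rad), for 0.1 s.
3. the head is swung, plunger raised, until the funnel is near the cup (horizontal distance between spout and pad_yellow below 0.06 m and value of joint plunger above 0.006 m), for 0.1 s.
4. the plunger is home with the funnel over the cup (value of joint plunger below 0.003 m and horizontal distance between spout and pad_yellow below 0.01 m), for 0.2 s.
At the end, for the whole second after the job is handed in: Cup upright (within 0.12 rad), untouched, at rest on the yellow pad, axis within 20 mm of its centre; plunger home (within 3 mm) with the spout within 10 mm of the pad's centre and 25 mm of the cup's axis; head at rest (all of step 1 and all of step 4 and horizontal distance between spout and cup below 0.025 m and linear speed of cup below 0.02 m/s and velocity of joint head between -0.05 and 0.05 rad/s).
It fails at once if a jar or the scoop is shoved (over 25 mm) or a jar is tipped (distance of any of jar, jar2, scoop from where it was at the start of the episode above 0.025 m or angle between any of jar, jar2's own z axis and vertical above 0.5 rad).
It fails at once if the cup is dropped: loose in the air with its underside over 60 mm above the bench (height (world z) of cup above 0.06 m and contact force between anything else and cup below 0.01 N).
It also fails if it takes over 66 s, if anything falls off the work surface, if the arm or the gripper's body presses on something with over 40 N, if the wrist force passes 120 N, or if a joint passes its speed limit or range.

## Working session

There is one attempt and no reset: what is moved stays moved. The work goes in short steps, Python scripts to look and compute and a shell command to move; the robot and the scene stay as the last step left them, time stands still between calls to the robot, and variables do not carry over. Pictures are saved under pics/ and viewed, at most 10 in all, crops included, and the job is handed in when it is done.

```bash
mkdir -p pics
cat > h.py <<'E'
import numpy as np, cv2
from workcell import bot
def snap(n,f=None):
    m=bot.camera_model(n); im=np.ascontiguousarray(bot.camera(n)[:,:,::-1])
    if f: cv2.imwrite('pics/'+f,im)
    return im,m
def K(m):
    f=192/np.tan(np.radians(m['vertical_fov'])/2)
    return np.array([[f,0,m['cx']],[0,f,m['cy']],[0,0,1.]])
def ray(m,uv):
    k=K(m); d=np.array([(uv[0]-k[0,2])/k[0,0],(uv[1]-k[1,2])/k[1,1]]); s=d.copy()
    for _ in range(30): s=d/(1+m['k1']*(s@s))
    R=np.array(m['R']); return -R.T@np.array(m['t']), R.T@np.r_[s,1]
def onz(m,uv,z):
    c,d=ray(m,uv); return c+d*(z-c[2])/d[2]
def proj(m,X):
    c=np.array(m['R'])@X+np.array(m['t']); s=c[:2]/c[2]; s=s*(1+m['k1']*(s@s)); k=K(m)
    return k[[0,1],[0,1]]*s+k[:2,2]
E
python3 - <<'E'
from h import *
a,m=snap('top','top0.png'); b,n=snap('side','side0.png')
print(m,n,bot.get_obs())
E
```

```text
{'vertical_fov': 45.165233351533814, 'cx': 260.3277973671714, 'cy': 195.53860212899053, 'k1': -0.013836408072684016, 'R': array([[ 0.00233584, -0.99998742, -0.00443805],
       [-0.98807959, -0.00162484, -0.15393535],
       [ 0.15392621,  0.00474471, -0.98807095]]), 't': array([0.01182875, 0.57935747, 1.24582395])} {'vertical_fov': 56.09386128193771, 'cx': 252.15103933730802, 'cy': 190.89441092976844, 'k1': 0.037057809376757095, 'R': array([[ 0.66519656, -0.74650118, -0.01579654],
       [-0.43061584, -0.36626059, -0.82487768],
       [ 0.60998651,  0.55550803, -0.56509051]]), 't': array([-0.34976262,  0.33768617,  0.87074197])} {'time': 0.1, 'q': array([7.04171868e+01, 5.00920493e+00, 1.00392988e+01, 9.50991737e+01,
       2.02276302e-03, 8.99972041e+01]), 'qd': array([-0.06314951, -0.01137564,  0.08448979, -0.05178446, -0.00070628,
        0.0691565 ]), 'joint_efforts': array([ 1.91491432e-03, -5.21560979e+01,  4.65654087e+01,  1.59913773e-02,
        1.03249297e-04,  5.82834900e-06]), 'ee_pos': array([0.18427491, 0.51802373, 0.24964462]), 'tcp_rot': array([-1.7993092e+02, -2.0261325e-03,  1.6041998e+02]), 'wrist_force': array([ 0.85042732, -0.4298596 , -0.46681467]), 'torque': array([ 0.01691879,  0.00402104, -0.00542972]), 'grasp_force': 0.0, 'opening': 0.08501905081363159}
```

View pics/top0.png

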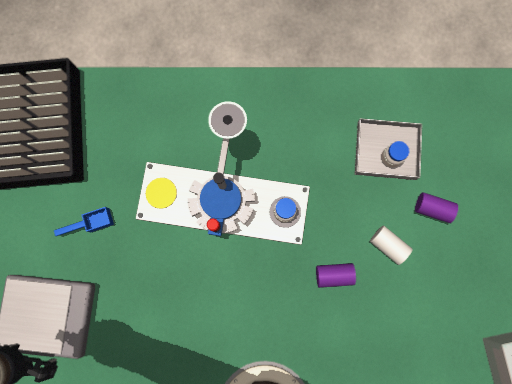

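View pics/side0.png

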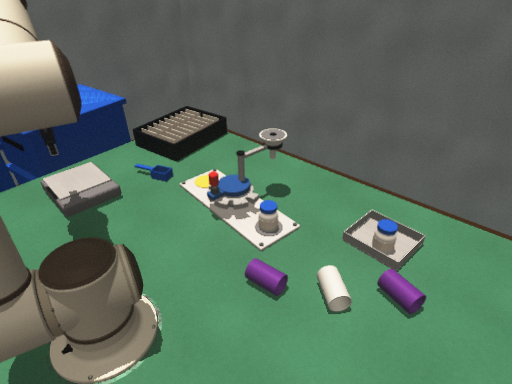

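The white cup lies at top-view pixel (392,245); purple look-alikes are at (437,208) and (336,275). Only the white one fits. The yellow pad is at (161,193), on the +y side. Knob is at (213,225). I'll measure these and confirm the cup in a crop.

Run:
```python
from h import *
a=cv2.imread('pics/top0.png'); m=bot.camera_model('top'); b=cv2.imread('pics/side0.png'); n=bot.camera_model('side')
def blob(im,mask,box):
    k=np.zeros(mask.shape,np.uint8); x0,y0,x1,y1=box; k[y0:y1,x0:x1]=mask[y0:y1,x0:x1]*255
    c=max(cv2.findContours(k,0,1)[0],key=cv2.contourArea); M=cv2.moments(c)
    return c,(M['m10']/M['m00'],M['m01']/M['m00'])
hs=cv2.cvtColor(a,40); H,S,V=cv2.split(hs)
c,p=blob(a,(S<70)&(V>110),(360,215,425,275)); r=cv2.minAreaRect(c); print('cup',p,r)
bp=cv2.boxPoints(r); W=np.array([onz(m,q,0.03)for q in bp]); print(W.round(4)); print('ctr',onz(m,p,.03), [np.linalg.norm(W[i]-W[i-1]) for i in range(4)])
c,p=blob(a,(H>22)&(H<38)&(S>150)&(V>120),(130,160,190,220)); Y=onz(m,p,.015); print('pad',p,Y,2*np.sqrt(cv2.contourArea(c)/np.pi)*1.2/460)
c,p=blob(a,((H<6)|(H>174))&(S>150)&(V>100),(195,210,230,250)); c2,p2=blob(b,(lambda h:((h[:,:,0]<6)|(h[:,:,0]>174))&(h[:,:,1]>150)&(h[:,:,2]>80))(cv2.cvtColor(b,40)),(195,160,235,205))
print('knob',p,p2,onz(m,p,.155),onz(n,p2,.147))
c,p=blob(a,(H>95)&(H<125)&(S>120)&(V>50),(195,178,245,222)); 
(x,y),rr=cv2.minEnclosingCircle(c);C=onz(m,p,.094);print('col',p,(x,y),rr,C,onz(m,(x,y),.094))
# corners screws of plate
# funnel rim
c,p=blob(a,(S<60)&(V>140),(205,98,250,139)); e=cv2.fitEllipse(c);print('funnel',e,onz(m,e[0],.218))
cv2.imwrite('pics/crop.png',np.hstack([cv2.resize(a[190:300,300:470],None,fx=2.4,fy=2.4),cv2.resize(b[240:350,230:400],None,fx=2.2,fy=2.4)]))
```

```text
cup (391.893580720836, 245.170612070804) ((391.4084167480469, 244.8341522216797), (40.527217864990234, 21.45972442626953), 39.28940963745117)
[[ 0.4559 -0.2898  0.03  ]
 [ 0.5024 -0.3294  0.03  ]
 [ 0.431  -0.414   0.03  ]
 [ 0.3853 -0.3742  0.03  ]]
ctr [ 0.44251468 -0.35328449  0.03      ] [np.float64(0.11004961540544862), np.float64(0.061068307904788295), np.float64(0.11065134153997569), np.float64(0.06058142009788395)]
pad (160.54912150457807, 192.64488987874287) [0.59191953 0.29939921 0.015     ] 0.0763918932961494
knob (212.4790619765494, 224.32830820770516) (213.23861566484516, 178.11839708561018) [0.48821698 0.13341588 0.155     ] [0.48733575 0.1298943  0.147     ]
col (220.0371645860238, 199.88534940450566) (220.04759216308594, 199.54820251464844) 21.540550231933594 [0.55968909 0.12092565 0.094     ] [0.56060424 0.12091205 0.094     ]
funnel ((227.11643981933594, 119.53242492675781), (36.68257522583008, 38.296932220458984), 78.91275024414062) [0.74314687 0.09502705 0.218     ]
```

View pics/crop.png

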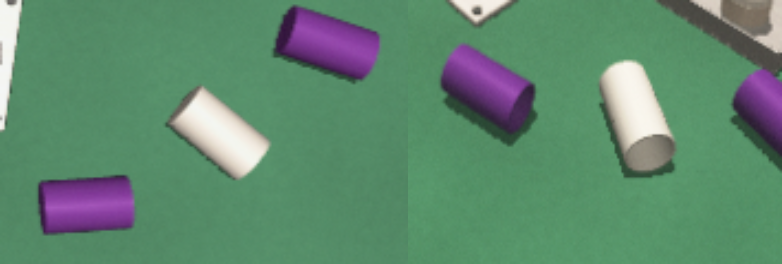

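Left crop: the white cup lies between the two purple ones. The side view (right) shows its open mouth at the near end, so in the top view the mouth is at the lower right, (408,257). Its centre is about (0.443,-0.352), with the mouth pointing along (-0.643,-0.766). The station's yaw is about -10°, with the yellow pad on +y.

Plan: grasp with the tool tilted 45°, 20 mm toward the mouth from the cup's middle, so that flipping it 90° leaves the tool 45° down.

```bash
python3 -m crank '[[[0.47,-0.955,0,0,0,-0.32],[0.47,-0.955,0,0,0,-0.32],[0.47,-0.955,0,0,0,-0.32],[0.47,-0.955,0,0,0,-0.32],[0.47,-0.955,0,0,0,-0.32],[0.47,-0.955,0,0,0,-0.32],[0.47,-0.955,0,0,0,-0.32],[0.47,-0.955,0,0,0,-0.32],[0.47,-0.955,0,0,0,-0.32],[0.47,-0.955,0,0,0,-0.32],[0.47,-0.955,0,0,0,-0.32],[0.47,-0.955,0,0,0,-0.32],[0.47,-0.955,0,0,0,-0.32],[0.47,-0.955,0,0,0,-0.32],[0.47,-0.955,0,0,0,-0.32],[0.47,-0.955,0,0,0,-0.32],[0.47,-0.955,0,0,0,-0.32],[0.47,-0.955,0,0,0,-0.32],[0.47,-0.955,0,0,0,-0.32],[0.47,-0.955,0,0,0,-0.32]]]' 1 40
python3 -m crank '[[[0,-0.955,0,0,0,-0.32],[0,-0.955,0,0,0,-0.32],[0,-0.955,0,0,0,-0.32],[0,-0.955,0,0,0,-0.32],[0,-0.955,0,0,0,-0.32],[0,-0.955,0,0,0,-0.32],[0,-0.955,0,0,0,-0.32],[0,-0.955,0,0,0,-0.32],[0,-0.955,0,0,0,-0.32],[0,-0.955,0,0,0,-0.32],[0,-0.955,0,0,0,-0.32],[0,-0.955,0,0,0,-0.32],[0,-0.955,0,0,0,-0.32],[0,-0.955,0,0,0,-0.32],[0,-0.955,0,0,0,-0.32],[0,-0.955,0,0,0,-0.32],[0,-0.955,0,0,0,-0.32],[0,-0.955,0,0,0,-0.32],[0,-0.955,0,0,0,-0.32],[0,-0.955,0,0,0,-0.32]]]'
python3 -m crank '[[[0,-0.955,0,0,0,-0.32],[0,-0.955,0,0,0,-0.32],[0,-0.955,0,0,0,-0.32],[0,-0.955,0,0,0,-0.32],[0,-0.955,0,0,0,-0.32],[0,-0.955,0,0,0,-0.32],[0,-0.955,0,0,0,-0.32],[0,-0.955,0,0,0,-0.32],[0,-0.955,0,0,0,-0.32],[0,-0.955,0,0,0,-0.32],[0,0,0,0.77,-0.64,0],[0,0,0,0.77,-0.64,0],[0,0,0,0.77,-0.64,0],[0,0,0,0.77,-0.64,0],[0,0,0,0.77,-0.64,0],[0,0,0,0.77,-0.64,0],[0,0,0,0,0,0]]]'
python3 - <<'E'
from h import *
snap('wrist','w1.png'); o=bot.get_obs(); print(o['q'])
from scipy.spatial.transform import Rotation as R
print(R.from_euler('xyz',o['tcp_rot'],degrees=True).as_matrix().round(3),o['ee_pos'])
E
```

```text
time: 1.77
ee_pos: [0.3725, 0.1352, 0.2501]
tcp_rot: [-180.0, -0.0, 116.3]
wrist_force: [0.1, 0.9, 0.8]
opening: 0.0855
grasp_force: 0.0
time: 3.43
ee_pos: [0.3721, -0.2467, 0.25]
tcp_rot: [-180.0, -0.0, 72.3]
wrist_force: [1.0, -0.8, -0.3]
opening: 0.0852
grasp_force: 0.0
time: 4.85
ee_pos: [0.3708, -0.4382, 0.246]
tcp_rot: [-179.6, -41.8, 49.9]
wrist_force: [-0.1, -0.5, -2.1]
opening: 0.0859
grasp_force: 0.0
[-65.68718044  22.82178302  22.5590666  110.99667048  36.40803634
  57.12133732]
[[ 0.482  0.768  0.421]
 [ 0.575 -0.64   0.51 ]
 [ 0.661 -0.004 -0.75 ]] [ 0.37112829 -0.43800316  0.24694225]
```

View pics/w1.png

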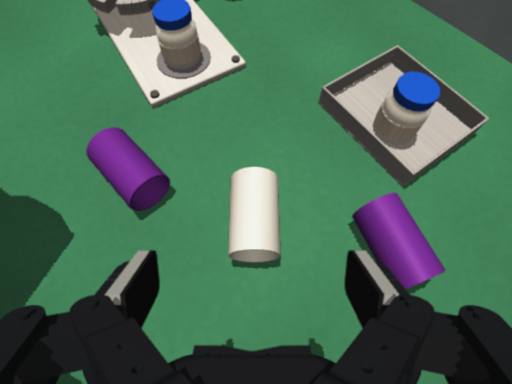

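Run:
```python
from h import *
m=bot.camera_model('wrist'); a=cv2.imread('pics/w1.png')
d=np.array([-.643,-.766,0]);n=np.array([-.766,.643,0]);c=np.array([.443,-.352,.03])
print([proj(m,c+s*.05*d+t*.03*n).round(1) for s,t in((1,1),(1,-1),(-1,-1),(-1,1))])
h=cv2.cvtColor(a,40);k=((h[:,:,1]<70)&(h[:,:,2]>110)).astype(np.uint8)*255
for c in sorted(cv2.findContours(k,0,1)[0],key=cv2.contourArea)[-3:]:
    r=cv2.minAreaRect(c);print(r,cv2.boxPoints(r).round(0).tolist())
```

```text
[array([226.4, 258.3]), array([279.2, 258.5]), array([276.6, 180.5]), array([229.3, 180.4])]
((254.0, 213.5), (95.0, 52.0), 90.0) [[228.0, 166.0], [280.0, 166.0], [280.0, 261.0], [228.0, 261.0]]
((169.286376953125, 35.33077621459961), (124.67781066894531, 104.56344604492188), 59.4207763671875) [[93.0, 8.0], [183.0, -45.0], [246.0, 62.0], [156.0, 116.0]]
((405.4894104003906, 102.4898681640625), (141.93716430664062, 93.42538452148438), 43.814735412597656) [[322.0, 87.0], [387.0, 20.0], [489.0, 118.0], [424.0, 185.0]]
```

Wrist view: the white cup is centred at (254,213) between the fingers, mouth end nearest. The predicted outline, columns 226–279, matches the observed 228–280, so I'll go in.

```bash
python3 -m crank '[[[0.05,0.05,-0.7,0,0,0],[0.05,0.05,-0.7,0,0,0],[0.05,0.05,-0.7,0,0,0],[0.05,0.05,-0.7,0,0,0],[0.05,0.05,-0.7,0,0,0],[0.05,0.05,-0.7,0,0,0],[0.05,0.05,-0.7,0,0,0],[0.05,0.05,-0.7,0,0,0],[0.05,0.05,-0.7,0,0,0],[0.32,0.38,-0.56,0,0,0],[0.32,0.38,-0.56,0,0,0],[0.32,0.38,-0.56,0,0,0],[0.32,0.38,-0.56,0,0,0],[0.32,0.38,-0.56,0,0,0],[0.32,0.38,-0.56,0,0,0],[0.32,0.38,-0.56,0,0,0],[0.32,0.38,-0.56,0,0,0],[0,0,0,0,0,0],[0,0,0,0,0,0]]]'
python3 - <<'E'
from h import *
o=bot.get_obs(); print(o['ee_pos'],o['tcp_rot'])
E
```

```text
time: 6.48
ee_pos: [0.4331, -0.3664, 0.0354]
tcp_rot: [179.8, -41.2, 50.6]
wrist_force: [0.3, 0.3, 0.5]
opening: 0.0857
grasp_force: 0.0
[ 0.43306558 -0.36637431  0.03541608] [179.81670741 -41.16887263  50.60352392]
```

```bash
python3 -m crank '[[[-0.08,-0.08,-0.2,0,0,0],[0,0,0,0,0,0]]]'
python3 -m crank '[[[0,0,0,0,0,0],[0,0,0,0,0,0],[0,0,0,0,0,0],[0,0,0,0,0,0],[0,0,0,0,0,0],[0,0,0,0,0,0],[0,0,0,0,0,0],[0,0,0,0,0,0],[0,0,0,0,0,0],[0,0,0,0,0,0]]]' 0.5 40
```

```text
time: 6.65
ee_pos: [0.4308, -0.3694, 0.0311]
tcp_rot: [179.8, -41.2, 50.5]
wrist_force: [-0.1, -0.2, 0.1]
opening: 0.0856
grasp_force: 0.0
time: 7.48
ee_pos: [0.4309, -0.3693, 0.0313]
tcp_rot: [179.8, -41.3, 50.5]
wrist_force: [-3.7, -1.5, 5.8]
opening: 0.0598
grasp_force: 43.0
```

```bash
python3 -m crank '[[[0,0,0.4,0,0,0],[0,0,0.8,0,0,0],[0,0,0.9,0,0,0],[0,0,0.9,0,0,0],[0,0,1,0,0,0],[0,0,1,0,0,0],[0,0,1,0,0,0],[0,0,1,0,0,0],[0,0,1,0,0,0],[0,0,1,0,0,0],[0,0,0.5,0,0,0],[0,0,0,0,0,0]]]'
python3 -m crank '[[[0,0,0,-0.722,0.595,0],[0,0,0,-0.722,0.595,0],[0,0,0,-0.722,0.595,0],[0,0,0,-0.722,0.595,0],[0,0,0,-0.722,0.595,0],[0,0,0,-0.722,0.595,0],[0,0,0,-0.722,0.595,0],[0,0,0,-0.722,0.595,0],[0,0,0,-0.722,0.595,0],[0,0,0,-0.722,0.595,0],[0,0,0,-0.722,0.595,0],[0,0,0,-0.722,0.595,0],[0,0,0,-0.722,0.595,0],[0,0,0,-0.722,0.595,0],[0,0,0,0,0,0],[0,0,0,0,0,0]]]'
python3 - <<'E'
from h import *
from scipy.spatial.transform import Rotation as R
o=bot.get_obs(); print(o['q'],o['ee_pos']);print(R.from_euler('xyz',o['tcp_rot'],degrees=True).as_matrix().round(3))
E
```

```text
time: 8.48
ee_pos: [0.4313, -0.369, 0.223]
tcp_rot: [179.6, -41.2, 50.6]
wrist_force: [0.0, -1.0, -1.4]
opening: 0.0598
grasp_force: 43.4
time: 9.82
ee_pos: [0.4313, -0.3677, 0.2178]
tcp_rot: [-179.8, 48.7, 50.9]
wrist_force: [0.4, 0.8, -1.7]
opening: 0.06
grasp_force: 43.5
[-20.91651283  17.68156998  10.27052565 102.46827985 -45.41348808
 116.7123158 ] [ 0.43132276 -0.36765618  0.21783181]
[[ 0.417  0.774 -0.477]
 [ 0.512 -0.634 -0.58 ]
 [-0.751 -0.003 -0.66 ]]
```

```bash
python3 -m crank '[[[0,0.3,0.3,0,0,0.5],[0,0.6,0.3,0,0,0.5],[0,0.93,0.2,0,0,0.5],[0,0.93,0.1,0,0,0.5],[0,0.93,0.1,0,0,0.5],[0,0.93,0.1,0,0,0.5],[0,0.93,0.1,0,0,0.5],[0,0.93,0.1,0,0,0.5],[0,0.93,0.1,0,0,0.5],[0,0.93,0.1,0,0,0.5],[0,0.93,0.1,0,0,0.5],[0,0.93,0.1,0,0,0.5],[0,0.93,0.1,0,0,0.5],[0,0.93,0.1,0,0,0.5],[0,0.93,0.1,0,0,0.5],[0,0.93,0,0,0,0.5],[0,0.93,0,0,0,0.5],[0,0.93,0,0,0,0.5]]]'
python3 -m crank '[[[0,0.93,0,0,0,0.5],[0,0.93,0,0,0,0.5],[0,0.93,0,0,0,0.5],[0,0.93,0,0,0,0.5],[0,0.93,0,0,0,0.5],[0,0.93,0,0,0,0.5],[0,0.93,0,0,0,0.5],[0,0.93,0,0,0,0.5],[0,0.93,0,0,0,0.5],[0,0.93,0,0,0,0.5],[0,0.93,0,0,0,0.5],[0,0.93,0,0,0,0.5],[0,0.93,0,0,0,0.5],[0,0.93,0,0,0,0.5],[0,0.93,0,0,0,0.5],[0,0.93,0,0,0,0.5],[0,0.7,0,0,0,0.5],[0,0.3,0,0,0,0.5],[0,0,0,0,0,0],[0,0,0,0,0,0]]]'
python3 - <<'E'
from h import *
from scipy.spatial.transform import Rotation as R
o=bot.get_obs(); print(o['q'],o['ee_pos'],o['wrist_force']);print(R.from_euler('xyz',o['tcp_rot'],degrees=True).as_matrix().round(3))
E
```

```text
time: 11.32
ee_pos: [0.4307, -0.0526, 0.2612]
tcp_rot: [179.5, 48.6, 112.3]
wrist_force: [-0.5, -0.1, -0.5]
opening: 0.0598
grasp_force: 43.7
time: 12.98
ee_pos: [0.431, 0.2636, 0.2616]
tcp_rot: [179.6, 48.8, 173.9]
wrist_force: [-0.2, -0.4, -1.4]
opening: 0.0599
grasp_force: 43.8
[ 50.65212665 -33.14966527 -31.96099458  58.72671365 -38.66603885
  44.860572  ] [0.43104097 0.26361191 0.26158781] [-0.23869498 -0.37081686 -1.39100408]
[[-0.655  0.1    0.749]
 [ 0.07   0.995 -0.072]
 [-0.752  0.005 -0.659]]
```

```bash
python3 -m crank '[[[0.4,0.1,0,0,0,0],[0.9,0.2,0,0,0,0],[0.9,0.2,0,0,0,0],[0.9,0.2,0,0,0,0],[0.9,0.2,0,0,0,0],[0.9,0.2,0,0,0,0],[0.9,0.2,0,0,0,0],[0.9,0.2,-0.5,0,0,0],[0.9,0.2,-0.8,0,0,0],[0.4,0.1,-1,0,0,0],[0,0,-1,0,0,0],[0,0,-1,0,0,0],[0,0,-1,0,0,0],[0,0,0,0,0,0],[0,0,0,0,0,0]]]'
python3 - <<'E'
from h import *
from scipy.spatial.transform import Rotation as R
snap('side','s2.png');snap('wrist','w2.png')
a=cv2.imread('pics/s2.png');b=cv2.imread('pics/w2.png')
cv2.imwrite('pics/c2.png',np.hstack([cv2.resize(a[100:250,130:280],(400,400),interpolation=2),cv2.resize(b,(400,300))[:, :].copy() if 0 else cv2.copyMakeBorder(cv2.resize(b,(400,300)),0,100,0,0,0)]))
o=bot.get_obs(); T=R.from_euler('xyz',o['tcp_rot'],degrees=True).as_matrix();p=o['ee_pos'];print(p,T.round(3))
m=bot.camera_model('side')
for s in(-.07,.03): print(s,proj(m,p+[0,0,s]))
print(proj(m,np.array([.5917,.299,.015])))
E
```

```text
time: 14.23
ee_pos: [0.5911, 0.2998, 0.1533]
tcp_rot: [179.9, 48.6, 174.2]
wrist_force: [0.0, 0.1, -0.7]
opening: 0.0596
grasp_force: 43.8
[0.5918436  0.30074166 0.15651962] [[-0.655  0.099  0.749]
 [ 0.068  0.995 -0.072]
 [-0.753  0.004 -0.658]]
-0.07 [203.53649437 164.52476652]
0.03 [200.94124284 140.3386646 ]
[205.53024284 180.77259401]
```

View pics/c2.png

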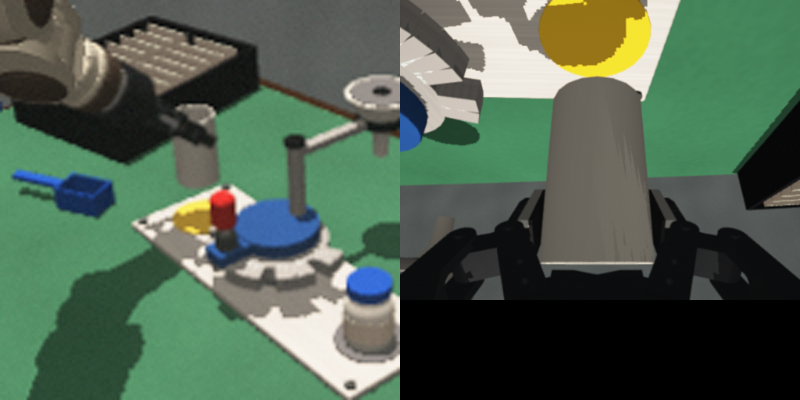

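Side view: the cup is upright in the gripper, mouth up, above the pad. Its base is near (203,170), as predicted. I'll lower it slowly and watch the force.

```bash
python3 -m crank '[[[0,-0.07,-0.3,0,0,0],[0,0,-0.4,0,0,0],[0,0,-0.4,0,0,0],[0,0,-0.4,0,0,0],[0,0,-0.4,0,0,0],[0,0,-0.4,0,0,0],[0,0,-0.4,0,0,0],[0,0,-0.3,0,0,0],[0,0,0,0,0,0],[0,0,0,0,0,0]]]'
python3 -m crank '[[[0,0,-0.1,0,0,0],[0,0,-0.1,0,0,0],[0,0,0,0,0,0]]]'
```

```text
time: 15.17
ee_pos: [0.5908, 0.2991, 0.0941]
tcp_rot: [179.8, 48.7, 174.2]
wrist_force: [0.1, 0.4, -1.9]
opening: 0.0598
grasp_force: 43.8
time: 15.42
ee_pos: [0.591, 0.2992, 0.0907]
tcp_rot: [179.8, 48.8, 174.2]
wrist_force: [-0.6, 0.1, -2.0]
opening: 0.0603
grasp_force: 43.8
```

```bash
for i in 1; do python3 -m crank '[[[0,0,-0.1,0,0,0],[0,0,0,0,0,0]]]'; done
python3 -m crank '[[[0,0,-0.08,0,0,0],[0,0,0,0,0,0]]]'
```

```text
time: 15.58
ee_pos: [0.5915, 0.2995, 0.0899]
tcp_rot: [179.7, 48.9, 174.1]
wrist_force: [0.1, -0.4, 3.8]
opening: 0.0599
grasp_force: 44.1
time: 15.75
ee_pos: [0.5921, 0.2996, 0.0899]
tcp_rot: [179.6, 49.0, 174.0]
wrist_force: [-5.7, -2.2, 9.9]
opening: 0.0598
grasp_force: 44.7
```

```bash
python3 -m crank '[[[0,0,-0.08,0,0,0],[0,0,0,0,0,0]]]'
```

```text
time: 15.92
ee_pos: [0.5928, 0.2999, 0.0898]
tcp_rot: [179.5, 49.1, 173.9]
wrist_force: [-2.1, -2.7, 12.2]
opening: 0.0599
grasp_force: 44.6
```

Contact came at z = 0.090. I'll relieve the load and let go.

```bash
python3 -m crank '[[[0,0,0.15,0,0,0],[0,0,0,0,0,0]]]'
python3 -m crank '[[[0,0,0,0,0,0],[0,0,0,0,0,0],[0,0,0,0,0,0],[0,0,0,0,0,0],[0,0,0,0,0,0],[0,0,0,0,0,0],[0,0,0,0,0,0],[0,0,0,0,0,0],[0,0,0,0,0,0],[0,0,0,0,0,0]]]' 1
python3 - <<'E'
from h import *
snap('side','s3.png');snap('wrist','w3.png');snap('top','t3.png')
a=cv2.imread('pics/s3.png');b=cv2.imread('pics/t3.png')
cv2.imwrite('pics/c3.png',np.hstack([cv2.resize(a[130:230,150:250],(400,400)),cv2.resize(b[140:240,110:210],(400,400))]))
E
```

```text
time: 16.08
ee_pos: [0.5914, 0.2996, 0.09]
tcp_rot: [179.7, 48.8, 174.1]
wrist_force: [-2.6, -0.5, 5.7]
opening: 0.0596
grasp_force: 44.4
time: 16.92
ee_pos: [0.5909, 0.2992, 0.0885]
tcp_rot: [179.8, 48.8, 174.2]
wrist_force: [0.5, 0.1, 0.3]
opening: 0.0858
grasp_force: 0.0
```

View pics/c3.png

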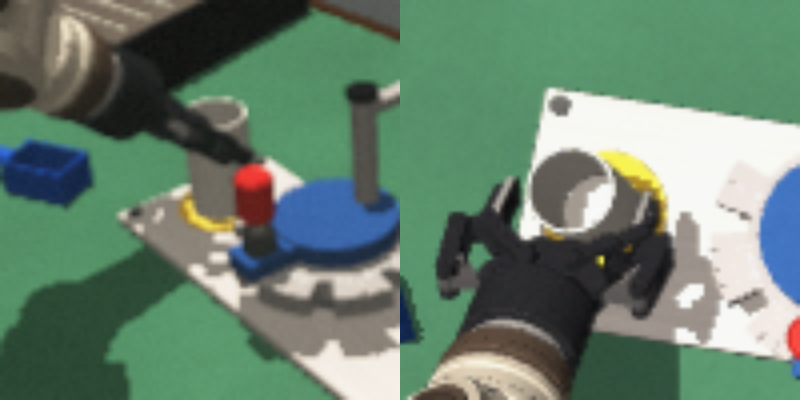

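The cup stands upright on the pad, with the yellow ring visible around its foot in the side view. I'll back out along the tool axis and measure.

```bash
python3 -m crank '[[[-0.3,0.03,0.27,0,0,0],[-0.55,0.05,0.5,0,0,0],[-0.55,0.05,0.5,0,0,0],[-0.55,0.05,0.5,0,0,0],[-0.55,0.05,0.5,0,0,0],[-0.55,0.05,0.5,0,0,0],[-0.55,0.05,0.5,0,0,0],[-0.55,0.05,0.5,0,0,0],[-0.55,0.05,0.5,0,0,0],[-0.55,0.05,0.5,0,0,0],[-0.8,0.05,0.8,0,0,0],[-1,0.05,1,0,0,0],[-1,0.05,1,0,0,0],[0,0,0,0,0,0]]]'
python3 - <<'E'
from h import *
snap('side','s4.png');snap('wrist','w4.png');snap('top','t4.png');m=bot.camera_model('top')
a=cv2.imread('pics/t4.png');b=cv2.imread('pics/w4.png')
cv2.imwrite('pics/c4.png',np.hstack([cv2.resize(a[150:250,130:230],(400,400)),cv2.resize(b,(400,300))if 0 else cv2.copyMakeBorder(cv2.resize(b,(400,300)),0,100,0,0,0)]))
h=cv2.cvtColor(a,40);H,S,V=cv2.split(h)
k=((H>20)&(H<40)&(S>120)).astype(np.uint8)*255;k[:,:130]=0;k[:,200:]=0;k[:160]=0;k[225:]=0
c=max(cv2.findContours(k,0,1)[0],key=cv2.contourArea);print(cv2.minEnclosingCircle(c))
print('exp pad',proj(m,np.array([.5917,.299,.015])),'exp rim',proj(m,np.array([.5917,.299,.115])))
o=bot.get_obs();print(o['ee_pos'],o['tcp_rot'],o['q'])
E
```

```text
time: 18.23
ee_pos: [0.4284, 0.3128, 0.2454]
tcp_rot: [179.3, 48.9, 173.9]
wrist_force: [0.7, 0.7, 0.2]
opening: 0.0854
grasp_force: 0.0
((160.37179565429688, 192.62820434570312), 15.343001365661621)
exp pad [160.68522779 192.72064481] exp rim [152.49141056 186.6955045 ]
[0.42971331 0.31197032 0.24009708] [179.74551091  48.76885175 174.21545973] [ 55.13623506 -26.46590131 -29.87119292  57.32601946 -40.92674971
  49.67488783]
```

View pics/c4.png

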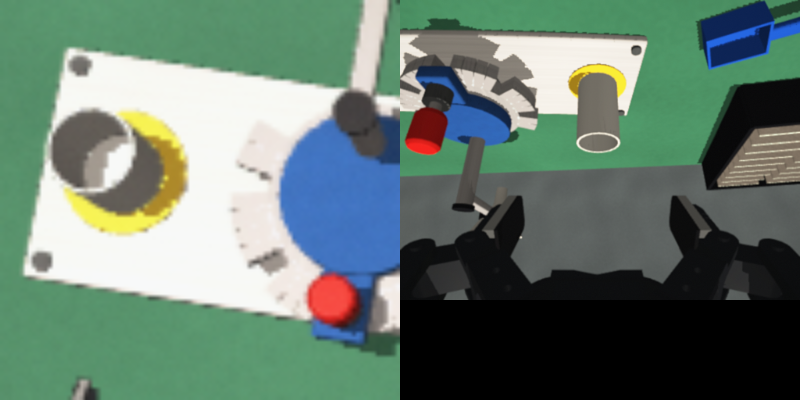

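```bash
python3 -m crank '[[[0,-0.6,0.1,0.088,0.881,0],[0.2,-0.9,0.1,0.088,0.881,0],[0.3,-0.9,0.1,0.088,0.881,0],[0.3,-0.9,0.1,0.088,0.881,0],[0.3,-0.9,0.1,0.088,0.881,0],[0.3,-0.9,0.1,0.088,0.881,0],[0.3,-0.9,0.1,0.088,0.881,0],[0.3,-0.9,0.1,0.088,0.881,0],[0.3,-0.9,0,0,0,-0.29],[0.3,-0.9,0,0,0,-0.29],[0,-0.1,0,0,0,0],[0,0,0,0,0,0],[0,0,0,0,0,0]]]'
python3 - <<'E'
from h import *
from scipy.spatial.transform import Rotation as R
b,n=snap('wrist','w5.png'); a=cv2.imread('pics/t4.png');m=bot.camera_model('top')
o=bot.get_obs();print(o['ee_pos'],o['q']);print(R.from_euler('xyz',o['tcp_rot'],degrees=True).as_matrix().round(3))
H,S,V=cv2.split(cv2.cvtColor(b,40))
k=(((H<6)|(H>174))&(S>140)&(V>60)).astype(np.uint8)*255
c=max(cv2.findContours(k,0,1)[0],key=cv2.contourArea);e=cv2.minEnclosingCircle(c);print('red',e,cv2.boundingRect(c),onz(n,e[0],.164))
print('exp',proj(n,np.array([.4834,.1344,.164])))
k=((H>95)&(H<125)&(S>120)&(V>40)).astype(np.uint8)*255
c=max(cv2.findContours(k,0,1)[0],key=cv2.contourArea);e=cv2.minEnclosingCircle(c);print('blue',e,onz(n,e[0],.094))
g=a[:,:,1].astype(int)
P=[]
for x,y in((150,166),(141,215),(303,187),(298,239)):
    w=255-cv2.cvtColor(a,6)[y-3:y+5,x-3:x+5].astype(float); t=(w>130)*w; yy,xx=np.mgrid[y-3:y+5,x-3:x+5]; q=((t*xx).sum()/t.sum(),(t*yy).sum()/t.sum());P.append(onz(m,q,.012));print(q,P[-1])
P=np.array(P);print('col from screws',P.mean(0), np.degrees(np.arctan2(*(P[0]-P[2]+P[1]-P[3])[[0,1]])))
E
```

```text
time: 19.47
ee_pos: [0.4818, 0.1358, 0.2553]
tcp_rot: [179.9, 0.0, 170.2]
wrist_force: [-0.3, 0.5, -0.3]
opening: 0.0858
grasp_force: 0.0
[0.48161447 0.13613764 0.25559722] [15.72301373 -1.7844944   3.75362951 95.44413621  0.11469163 25.43136345]
[[-0.986  0.169  0.001]
 [ 0.169  0.986  0.002]
 [-0.001  0.003 -1.   ]]
red ((249.22727966308594, 210.9545440673828), 25.10820960998535) (228, 186, 43, 51) [0.48363311 0.13472517 0.164     ]
exp [248.72211823 210.72334368]
blue ((251.07473754882812, 263.5715637207031), 54.60234832763672) [0.56252713 0.12253542 0.094     ]
(np.float64(149.6037037037037), np.float64(166.39953703703705)) [0.66951258 0.33467897 0.012     ]
(np.float64(140.0754481033764), np.float64(214.66069195498125)) [0.52862649 0.35641396 0.012     ]
(np.float64(304.0485842985843), np.float64(187.17020592020592)) [ 0.60901403 -0.11251177  0.012     ]
(np.float64(298.51642575558475), np.float64(239.8988173455979)) [ 0.45779212 -0.09504961  0.012     ]
col from screws [0.5662363  0.12088289 0.012     ] 8.314572496803574
```

View pics/w5.png

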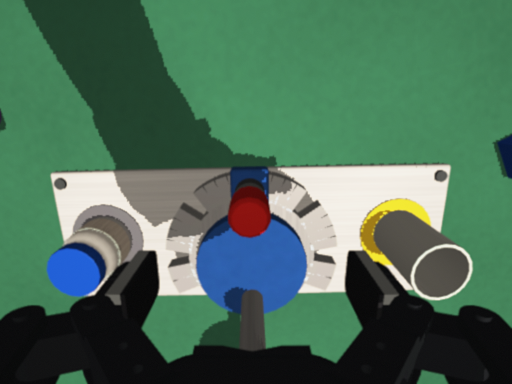

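Wrist view: the red knob is at (249,215), the blue head disc at (251,264), and the cup stands on the yellow pad at upper right. The knob axis is about (0.486,0.135), which agrees with 78 mm from the column. Descending to grip.

```bash
python3 -m crank '[[[0.2,-0.05,-0.3,0,0,0],[0,0,-0.7,0,0,0],[0,0,-0.7,0,0,0],[0,0,-0.7,0,0,0],[0,0,-0.7,0,0,0],[0,0,-0.7,0,0,0],[0,0,-0.7,0,0,0],[0,0,-0.5,0,0,0],[0,0,-0.4,0,0,0],[0,0,0,0,0,0],[0,0,0,0,0,0]]]'
python3 -m crank '[[[0,0,0,0,0,0],[0,0,0,0,0,0],[0,0,0,0,0,0],[0,0,0,0,0,0],[0,0,0,0,0,0],[0,0,0,0,0,0],[0,0,0,0,0,0],[0,0,0,0,0,0],[0,0,0,0,0,0],[0,0,0,0,0,0],[0,0,0,0,0,0],[0,0,0,0,0,0]]]' 0.2 60
```

```text
time: 20.43
ee_pos: [0.4858, 0.135, 0.1479]
tcp_rot: [179.9, 0.0, 170.3]
wrist_force: [0.5, -0.8, 0.7]
opening: 0.0853
grasp_force: 0.0
time: 21.43
ee_pos: [0.486, 0.1344, 0.1486]
tcp_rot: [179.9, 0.1, 170.2]
wrist_force: [-1.5, -2.7, 5.4]
opening: 0.0305
grasp_force: 59.7
```

```bash
python3 -m crank '[[[0,0,0.2,0,0,0],[0,0,0.2,0,0,0],[0,0,0.2,0,0,0],[0,0,0.2,0,0,0],[0,0,0.15,0,0,0],[0,0,0,0,0,0],[0,0,0,0,0,0],[0,0,0,0,0,0]]]'
python3 - <<'E'
import numpy as np
c=np.array([.5625,.1215]);p=np.array([.486,.1344])
v=p-c;print(np.linalg.norm(v),np.degrees(np.arctan2(v[1],v[0])))
N=18
for i in range(1,N+1):
    f=lambda i:c+np.linalg.norm(v)*np.array([np.cos(t:=np.arctan2(v[1],v[0])+i*np.pi/2/N),np.sin(t)])
    print(i,((f(i)-f(i-1))/.02).round(2),f(i).round(4))
E
```

```text
time: 22.1
ee_pos: [0.4859, 0.1344, 0.1661]
tcp_rot: [179.9, 0.0, 170.2]
wrist_force: [4.2, -4.8, -12.2]
opening: 0.0303
grasp_force: 60.2
0.07758002320185269 170.42840434624335
1 [-0.04 -0.34] [0.4852 0.1277]
2 [-0.01 -0.34] [0.4849 0.1209]
3 [ 0.02 -0.34] [0.4853 0.1142]
4 [ 0.05 -0.34] [0.4862 0.1075]
5 [ 0.08 -0.33] [0.4877 0.1009]
6 [ 0.1  -0.32] [0.4898 0.0944]
7 [ 0.13 -0.31] [0.4924 0.0882]
8 [ 0.16 -0.3 ] [0.4956 0.0822]
9 [ 0.18 -0.28] [0.4993 0.0765]
10 [ 0.21 -0.27] [0.5034 0.0712]
11 [ 0.23 -0.25] [0.5081 0.0662]
12 [ 0.25 -0.23] [0.5131 0.0617]
13 [ 0.27 -0.2 ] [0.5185 0.0576]
14 [ 0.29 -0.18] [0.5242 0.054 ]
15 [ 0.3  -0.15] [0.5302 0.0509]
16 [ 0.31 -0.13] [0.5365 0.0484]
17 [ 0.32 -0.1 ] [0.543  0.0464]
18 [ 0.33 -0.07] [0.5496 0.045 ]
```

```bash
python3 -m crank '[[[-0.04,-0.34,0,0,0,0.727],[-0.01,-0.34,0,0,0,0.727],[0.02,-0.34,0,0,0,0.727],[0.05,-0.34,0,0,0,0.727],[0,0,0,0,0,0]]]'
python3 -m crank '[[[0.08,-0.33,0,0,0,0.727],[0.1,-0.32,0,0,0,0.727],[0.13,-0.31,0,0,0,0.727],[0.16,-0.3,0,0,0,0.727],[0.18,-0.28,0,0,0,0.727],[0,0,0,0,0,0],[0,0,0,0,0,0]]]'
```

```text
time: 22.52
ee_pos: [0.4863, 0.1059, 0.1661]
tcp_rot: [180.0, -0.0, -169.5]
wrist_force: [2.2, -5.2, -11.6]
opening: 0.0302
grasp_force: 61.0
time: 23.1
ee_pos: [0.4994, 0.0746, 0.166]
tcp_rot: [-180.0, -0.1, -144.9]
wrist_force: [3.4, -13.9, -11.7]
opening: 0.0303
grasp_force: 61.6
```

```bash
python3 -m crank '[[[0.21,-0.27,0,0,0,0.727],[0.23,-0.25,0,0,0,0.727],[0.25,-0.23,0,0,0,0.727],[0.27,-0.2,0,0,0,0.727],[0.29,-0.18,0,0,0,0.727],[0,0,0,0,0,0]]]'
python3 -m crank '[[[0.3,-0.15,0,0,0,0.727],[0.31,-0.13,0,0,0,0.727],[0.32,-0.1,0,0,0,0.727],[0.33,-0.07,0,0,0,0.727],[0,0,0,0,0,0],[0,0,0,0,0,0],[0,0,0,0,0,0]]]'
python3 - <<'E'
from h import *
snap('side','s6.png');m=bot.camera_model('top');snap('top','t6.png')
a=cv2.imread('pics/t6.png');b=cv2.imread('pics/s6.png')
cv2.imwrite('pics/c6.png',np.hstack([cv2.resize(a[130:270,120:260],(400,400)),cv2.resize(b[110:240,160:290],(400,400))]))
H,S,V=cv2.split(cv2.cvtColor(a,40))
print('pad at spout exp; rim exp if centred',proj(m,np.array([.5917,.299,.218])))
k=((S<60)&(V>140)).astype(np.uint8)*255;k[:,:110]=0;k[:,190:]=0;k[:150]=0;k[215:]=0
E
```

```text
time: 23.6
ee_pos: [0.5243, 0.0509, 0.1655]
tcp_rot: [179.9, -0.3, -119.7]
wrist_force: [-1.9, -16.5, -11.3]
opening: 0.0305
grasp_force: 61.6
time: 24.18
ee_pos: [0.5496, 0.0409, 0.1657]
tcp_rot: [179.9, -0.4, -100.0]
wrist_force: [4.1, -27.1, -10.9]
opening: 0.03
grasp_force: 61.9
pad at spout exp; rim exp if centred [142.54895418 179.38326183]
```

View pics/c6.png

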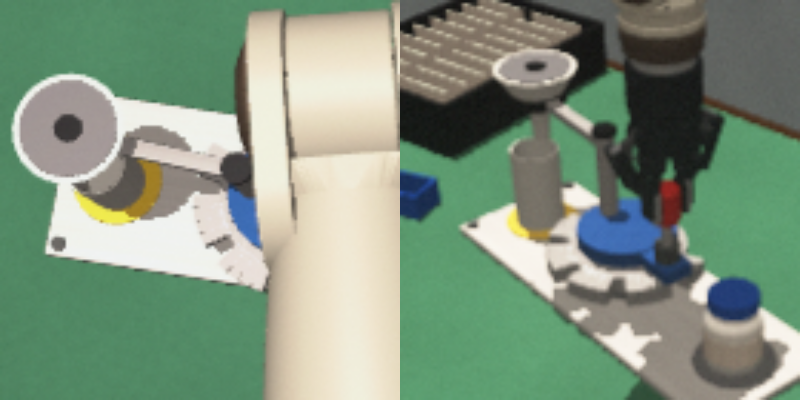

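The funnel is nearly over the cup: rim at about (143,174.5) in the top view, against (142.5,179.4) expected when centred. I'll measure it accurately.

Run:
```python
from h import *
a=cv2.imread('pics/t6.png');m=bot.camera_model('top')
H,S,V=cv2.split(cv2.cvtColor(a,40))
k=((S<70)&(V>90)).astype(np.uint8)*255
# rim: green-boundary points left/up of the funnel; fit circle through outline points that border the bench
ed=(((H>45)&(H<90)&(S>90))).astype(np.uint8)
pts=[]
for t in np.radians(np.arange(150,330,6)):
    for r in np.arange(10,28,.25):
        x,y=143.1+r*np.cos(t),174.5+r*np.sin(t)
        if ed[int(round(y)),int(round(x))]: pts.append((x,y));break
pts=np.array(pts,np.float32);A=np.c_[2*pts,np.ones(len(pts))];s=np.linalg.lstsq(A,(pts**2).sum(1),rcond=None)[0]
print('rim',s[:2],np.sqrt(s[2]+s[:2]@s[:2]),len(pts),onz(m,s[:2],.218))
y,x=np.mgrid[165:185,133:153];w=cv2.cvtColor(a,6)[165:185,133:153];d=w<90;q=(x[d].mean(),y[d].mean());print('hole',q,d.sum())
b=cv2.imread('pics/top0.png');y,x=np.mgrid[110:130,217:237];w=cv2.cvtColor(b,6)[110:130,217:237];d=w<90;q0=(x[d].mean(),y[d].mean());print('parked hole',q0,d.sum())
C=np.array([.5617,.1212])
for z in(.15,.17,.19,.218):
    P=onz(m,q0,z)[:2]-C;Q=onz(m,q,z)[:2]-C;print(z,P,np.linalg.norm(P),Q,np.linalg.norm(Q),np.degrees(np.arctan2(Q[1],Q[0])-np.arctan2(P[1],P[0])),Q+C)
```

```text
rim [143.99765319 175.62556463] 20.69832257851005 30 [0.60102573 0.29584916 0.218     ]
hole (np.float64(143.4931506849315), np.float64(174.31506849315068)) 73
parked hole (np.float64(227.19718309859155), np.float64(119.2394366197183)) 71
0.15 [ 0.20461325 -0.02093529] 0.2056814768014798 [0.05637721 0.19393206] 0.20196047762945485 79.63250453799878 [0.61807721 0.31513206]
0.17 [ 0.19802199 -0.0225317 ] 0.19929973576263382 [0.05231946 0.18866333] 0.19578349775908338 80.99184053968919 [0.61401946 0.30986333]
0.19 [ 0.19143072 -0.02412811] 0.19294529302239197 [0.04826171 0.1833946 ] 0.1896385276894172 82.44017643687131 [0.60996171 0.3045946 ]
0.218 [ 0.18220295 -0.02636308] 0.1841003141317285 [0.04258087 0.17601837] 0.18109554709399125 84.63378880307137 [0.60428087 0.29721837]
```

The screws, the pad and the parked funnel all agree on column (0.566,0.121) and yaw -8.3°. So the knob's final position is x ≈ 0.555, which is 5 mm further, about 4° more. I'll move on and relieve the radial strain.

```bash
python3 -m crank '[[[0.09,-0.07,0,0,0,0.1],[0.09,-0.07,0,0,0,0.1],[0.08,-0.06,0,0,0,0.1],[0,0,0,0,0,0],[0,0,0,0,0,0]]]'
python3 - <<'E'
from h import *
a,m=snap('top','t7.png')
H,S,V=cv2.split(cv2.cvtColor(a,40)); ed=(((H>45)&(H<90)&(S>90)))
pts=[]
for t in np.radians(np.arange(150,330,6)):
    for r in np.arange(10,28,.25):
        x,y=142+r*np.cos(t),177+r*np.sin(t)
        if ed[int(round(y)),int(round(x))]: pts.append((x,y));break
pts=np.array(pts,np.float32);A=np.c_[2*pts,np.ones(len(pts))];s=np.linalg.lstsq(A,(pts**2).sum(1),rcond=None)[0]
P=onz(m,s[:2],.218);d=P[:2]-[.566,.121];print(s[:2],P,np.degrees(np.arctan2(d[1],d[0])),'want 81.7')
E
```

```text
time: 24.7
ee_pos: [0.5539, 0.0397, 0.1655]
tcp_rot: [179.7, -0.1, -97.8]
wrist_force: [-1.2, -9.8, -11.2]
opening: 0.0303
grasp_force: 62.1
[144.05918494 180.02243748] [0.5901214  0.29524671 0.218     ] 82.1184943180991 want 81.7
```

Aligned within about 0.5°. Lowering the plunger.

```bash
python3 -m crank '[[[0,0,-0.15,0,0,0],[0,0,-0.15,0,0,0],[0,0,-0.15,0,0,0],[0,0,0,0,0,0]]]'
python3 -m crank '[[[0,0,-0.15,0,0,0],[0,0,-0.15,0,0,0],[0,0,-0.1,0,0,0],[0,0,-0.05,0,0,0],[0,0,0,0,0,0],[0,0,0,0,0,0]]]'
```

```text
time: 25.08
ee_pos: [0.5538, 0.0397, 0.1564]
tcp_rot: [179.7, -0.2, -97.8]
wrist_force: [-0.9, -11.2, -9.3]
opening: 0.0302
grasp_force: 62.3
time: 25.58
ee_pos: [0.554, 0.0397, 0.1488]
tcp_rot: [179.8, -0.1, -97.8]
wrist_force: [-4.0, -10.8, -3.5]
opening: 0.03
grasp_force: 62.8
```

```bash
python3 -m crank '[[[0,0,-0.1,0,0,0],[0,0,0,0,0,0],[0,0,0,0,0,0]]]'
python3 -m crank '[[[0,0,0,0,0,0],[0,0,0,0,0,0],[0,0,0,0,0,0],[0,0,0,0,0,0],[0,0,0,0,0,0],[0,0,0,0,0,0],[0,0,0,0,0,0],[0,0,0,0,0,0]]]' 1
python3 -m crank '[[[0,0,0.5,0,0,0],[0,0,0.8,0,0,0],[0,0,0.8,0,0,0],[0,0,0.8,0,0,0],[0,0,0.8,0,0,0],[0,0,0.8,0,0,0],[-0.5,0,0.8,0,0,0],[-1,0,0.8,0,0,0],[-1,0,0,0,0,0],[-1,0,0,0,0,0],[-1,0,0,0,0,0],[-1,0,0,0,0,0],[-1,0,0,0,0,0],[-1,0,0,0,0,0],[0,0,0,0,0,0]]]'
python3 - <<'E'
from h import *
a,m=snap('top','t8.png');b,n=snap('side','s8.png')
print([proj(n,np.array([.566-.078*.144,.121-.078*.989,z])) for z in(.164,.122,.126)])
H,S,V=cv2.split(cv2.cvtColor(b,40));k=(((H<6)|(H>174))&(S>150)&(V>70)).astype(np.uint8)*255
c=max(cv2.findContours(k,0,1)[0],key=cv2.contourArea);print(cv2.boundingRect(c))
cv2.imwrite('pics/c8.png',np.hstack([cv2.resize(a[130:270,120:260],(400,400)),cv2.resize(b[110:240,160:290],(400,400))]))
E
```

```text
time: 25.83
ee_pos: [0.5544, 0.0396, 0.1487]
tcp_rot: [179.9, -0.1, -97.7]
wrist_force: [-6.0, -12.7, 7.4]
opening: 0.0299
grasp_force: 64.0
time: 26.5
ee_pos: [0.5547, 0.0413, 0.1468]
tcp_rot: [179.9, 0.1, -97.7]
wrist_force: [0.1, -0.6, -1.1]
opening: 0.0853
grasp_force: 0.0
time: 27.75
ee_pos: [0.4023, 0.0411, 0.2706]
tcp_rot: [179.9, 0.1, -97.7]
wrist_force: [0.3, 0.7, 0.1]
opening: 0.0852
grasp_force: 0.0
[array([247.0761538 , 174.29279577]), array([247.38524761, 185.35366778]), array([247.35636999, 184.31979888])]
(243, 173, 9, 14)
```

View pics/c8.png

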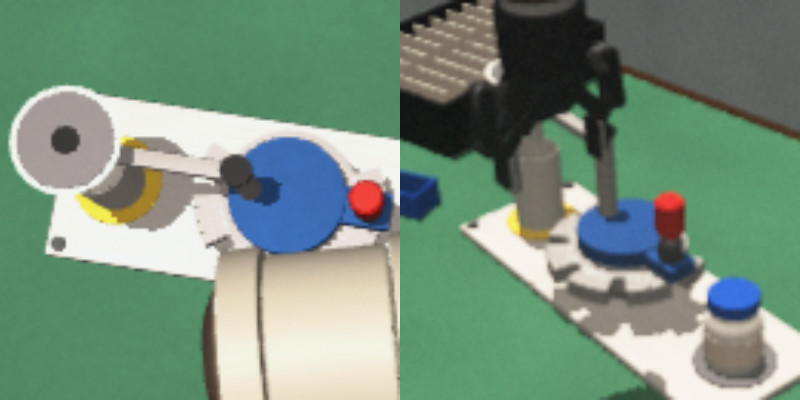

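The funnel is over the cup, which stands centred on the yellow pad. The plunger is at its home height (knob box rows 173–187, as expected) and the gripper is clear. Handing in.

```bash
python3 -c "
from workcell import bot
print(bot.job_done())"
```

```text
the job is handed in; nothing more can be done
None
```

The job is handed in at about 28 s (the hand-in gave no verdict): the cup stands upright on the yellow pad, let go, with the funnel over it and the plunger home in its notch; the jars and scoop were never touched.

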